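# Find the bar seat with the centre punch

### The job

Mark the hole for the buckle bar: take the hexagonal spring centre punch from the rack, set its tip lightly on the flat of the brass blank in the vice, towards one end, and feel along its middle line until the tip drops into the narrow groove, hidden by the masking tape, that is milled across it. Stop there and press the punch down in the groove until its spring trips; it must trip nowhere else, and do not force the punch sideways or down to its hard stop. Then stand it in a free hole of the rack, seated all the way down, and let go, leaving the other tools and things where they are.

Things in the scene. Friction and masses are not known exactly. Their poses are not given: they have to be found in the camera images.
- vise: Grey drill-press vice, bolted down, holding a brass blank. Origin on the bench under the middle of the jaws. y runs along the jaws, x across them (the screw handle sticks out 156 mm to -x, up to 54 mm high), z up. Base about 215 x 124 mm; jaws 90 mm long, their tops 63 mm above the bench, the blank between them.
- work_top (a point): Point at the level of the blank's flat, level top (67 mm above the bench), above the vice's origin, same axes. The blank is a solid brass bar 120 long (y), 40 wide (x, centred on x = 0) and 8 mm thick, firmly clamped, its top 4 mm above the jaws, set up to 20 mm off to either side along y. The hole belongs on its middle line x = 0, within 10 mm.
- work_edge (a point): Point on the blank's top, on its middle line, 30 mm to the vice's -y of work_top: flat brass here. One groove, 5 mm wide (y), 3 mm deep, square-walled, runs across the whole width (along x), out of sight under thin tan masking tape that gives way to the tip; its place is not known, but its middle lies within 21 mm of work_top along y. The rest is flat.
- punch_mid (a point): Centre of the upright spring centre punch's 75 mm long dark steel body, hexagonal, 14 mm across flats, a 15 mm brass collar below its low domed top; two flats face the rack's +x and -x. z up along the punch. It starts in one of the rack's holes, this point 72.5 mm above the bench and 17.5 mm above the rack's top. Mass about 0.1 kg.
- punch_tip (a point): End of the punch's nose, which sticks out 30 mm below the body (this point 67.5 mm below punch_mid): 6 mm thick, then a 3 mm round-ended pin. It slides up into the body against a spring: about 2 N to start, 1.4 N more per mm. The spring trips when the nose is in 8 mm (13 to 14 N, 15 to 17 N is sure; tip then 59.5 mm below); hard stop at 13 mm (20 N).
- punch: The same spring punch, its foot: origin at the centre of the hexagonal body's lower end, 37.5 mm below punch_mid, z up along the punch.
- rack: Wooden punch rack, fixed, 54 (x) by 172 (y) by 55 mm high, origin at its underside's centre. Four holes at y = -60, -20, 20, 60 mm, x = 0: round, 20 mm across, 20 mm deep to a ledge (35 mm above the bench) on which tools' feet rest; below it a 10 mm square bore for a nose. The spring punch and two plain tools stand in three holes, in any order; one is free.
- domer_mid (a point): Bystander in the rack: round steel doming punch, 12 mm thick, with a 17 mm ball on top, 76 mm tall; this point is 30 mm above its foot.
- chaser_mid (a point): Bystander in the rack: square steel chasing tool, 11 mm thick with a thin blade edge on top, 66 mm tall; this point is 30 mm above its foot.
- hammer: Bystander: small hammer lying at the far side of the bench, about 230 mm long; origin under its head.
- burr_stand: Bystander: round stand with clear dome, 72 mm across, 77 mm tall; origin at the centre of its underside.
- pliers: Bystander: pliers lying flat, about 150 mm long; origin under the joint.
- ring_a: Bystander: finger ring, 23 mm across, lying on the steel bench block; origin at the centre of its underside.
- ring_b: Bystander: finger ring, 24 mm across, lying on the bench; origin at the centre of its underside.
- ring_clamp: Bystander: wooden ring clamp lying flat on the bench, about 110 mm long, 25 mm high; origin on the bench near its middle.
Things that resemble listed ones, but are neither listed nor needed, are in the scene too. Leave any purple or red look-alike of the punch alone.

How it is judged:
By the outcome, as a careful person would: the job done as asked, in the order asked, and still so for the second after the job is handed in, with the robot touching nothing.
It also fails if it takes over 72 s, if anything falls off the work surface, if the arm or the gripper's body presses on something with over 40 N, if the wrist force passes 120 N, or if a joint passes its speed limit or range.

### The arm

A 6-joint arm with a two-finger parallel gripper is mounted at the origin on the work surface. World frame = base frame: x ahead of the robot, y to its left, z up, the work surface at z = 0. Lengths are in m, angles in rad, forces in N, time in s.
With the tool pointing down it reaches from about 0.3 to 0.775 m from the base axis. Payload 14.6 kg.
Tool frame: the origin (TCP) lies on the centre line of the jaws, within the pads' length; the fingertips stand ctrl.tip_reach ahead of it and the grasp point (between the pads) lies 3 mm ahead of it (ctrl.tip_reach is the distance from the TCP to the fingertips, in m); x points along the fingers, y is the direction in which the jaws open and shut, and the axes are right-handed (so a half turn about x gives the same grasp; the last joint's range is limited). The gripper opens to 94 mm and grips with 3 to 60 N. Pads are 16 mm wide; open, the fingers measure 119 mm over their backs; the gripper's body (75 mm by 177 mm) begins 78 mm behind the grasp point.
Start: joints at [-1.205, 0.3, 1.521, -0, 1.321, -0.067], TCP at [0.231, -0.499, 0.207] pointing down, gripper open.
Joint ranges: [-3.03, 3.03], [-0.79, 2.21], [0.23, 2.52], [-1.04, 4.18], [0, 3.07], [-2.55, 2.55]. Speed limits (rad/s): [2.22, 2.22, 2.57, 3.14, 3.14, 3.14].

### API

Orientations are given as a unit quaternion [x, y, z, w].
In Python, from bench import ctrl gives the robot as it stands.
- The arm moves only by the tool step_arm, never from a script. Its argument "steps" is text: rows parted by semicolons, each of 4 numbers parted by spaces: the shift along the world's x, y, z in m, then the turn about the world's z in degrees. In form: x y z twist; .... A call has 1 to 5 rows; each row shifts and turns the commanded pose from where the row before left it; what a row does not reach is not made up. A row lasts 1/12 s, in which the tool goes at most 41.7 mm and 7.16 degrees, less where a joint would pass 70% of its speed; a pose out of reach is approached as far as the arm can. A call is refused whole if a number of a shift passes 0.0417 or a number of a turn 7.16, either way. A call with a gripper value outside its range is refused whole. "jaw" is the gripper's target within -1 to 1 (shut at 1, half-way at 0, fully open at -1), set as the call begins (left out, the last holds). The fingers move at their own pace and stop on an object; "newtons" is the grip in N (left out, the last holds). Time passes only in rows, so rows that do not move let the fingers close. It gives the time, the measured TCP pose, the force and the opening at its end, in the units of the state.
- ctrl.read_state(): the state, without advancing time (a new reading comes with each control period).
- ctrl.snapshot(name): name is "scene" or "top" or "wrist"; returns the picture (420x560x3 uint8, red, green, blue); there is no depth.
- ctrl.calibration(name): a dict with "intrinsics" (3x3 intrinsics, pixels), "world_from_camera" (4x4, takes a point from camera to world coordinates); the wrist camera has in their place "T_tool_cam" (4x4, takes a point from camera to tool coordinates, whose origin is the TCP and whose axes are the tool frame's). Camera axes: x right, y up, looking along -z (the intrinsics and any distortion apply to the point x, -y, -z); pixel columns grow to the right and rows downward; lengths in m; the calibration is good to about 2 mm. A picture is of the moment at which its call begins: read the wrist's pose just before it. calibration takes no time and is no camera call.
- ctrl.job_done(): hands the job in, once; it reports no verdict.
The state is a dict: "clock": time; "joint_pos": joint angles; "joint_velocities": joint speeds; "joint_efforts": joint torques, N m; "tool_pos": TCP position; "orientation": TCP orientation; "wrist_force": force on the tool from outside, world axes, zero at the start; "moment": the same for the moment, N m; "gripper_width": finger opening in m.
Only numpy, scipy, OpenCV 4.12 (cv2) and the standard library are available. Lean on these libraries where they do the work, as an engineer would, in place of code of your own. Each camera call takes 0.05 s, during which the arm holds its last target.

## Working session

There is one attempt and no reset: what is moved stays moved. The work goes in short steps, Python scripts to look and compute and a tool call to move; the robot and the scene stay as the last step left them, time stands still between calls to the robot, and variables do not carry over. Pictures are saved under pics/ and viewed, and the job is handed in when it is done.

Besides the shell and the picture viewer there is one more tool, called in YAML: its name, and indented under it one key for each argument. step_arm: Moves the arm, as the interface text tells. Its arguments: {"type":"object","properties":{"steps":{"type":"string"},"jaw":{"type":"number"},"newtons":{"type":"number"}},"required":["steps"]}

```bash
mkdir -p pics; ls
python3 - <<'E'
from bench import ctrl
import cv2,numpy as np
np.set_printoptions(precision=4,suppress=True)
print(ctrl.read_state(), ctrl.tip_reach)
for n in ["scene","top","wrist"]:
    c=ctrl.calibration(n); print(n,c)
    cv2.imwrite(f"pics/a_{n}.png",ctrl.snapshot(n)[:,:,::-1])
E
```

```text
pics
{'clock': 0.0, 'joint_pos': array([-1.2046,  0.3005,  1.5216,  0.    ,  1.3207, -0.0666]), 'joint_velocities': array([-0.0009,  0.0003,  0.0002, -0.0005, -0.0001, -0.0008]), 'joint_efforts': array([  0.001 , -53.18  , -35.2738,   0.0709,   0.0244,  -0.0001]), 'tool_pos': array([ 0.2306, -0.499 ,  0.2062]), 'orientation': array([-0.6906, -0.1523,  0.6907, -0.1514]), 'wrist_force': array([ 0.0509, -0.0259,  0.6583]), 'moment': array([-0.0527,  0.0173, -0.0237]), 'gripper_width': 0.09386077906948484} 0.022
scene {'intrinsics': array([[471.8632,   0.    , 285.678 ],
       [  0.    , 471.8632, 214.9605],
       [  0.    ,   0.    ,   1.    ]]), 'world_from_camera': array([[-0.2618, -0.5981,  0.7575,  1.4473],
       [ 0.9651, -0.1568,  0.2097,  0.2335],
       [-0.0066,  0.7859,  0.6183,  0.7318],
       [ 0.    ,  0.    ,  0.    ,  1.    ]])}
top {'intrinsics': array([[408.839 ,   0.    , 285.0069],
       [  0.    , 408.839 , 212.7286],
       [  0.    ,   0.    ,   1.    ]]), 'world_from_camera': array([[ 0.0111,  0.994 , -0.1093,  0.4859],
       [-0.9999,  0.0108, -0.0035,  0.025 ],
       [-0.0023,  0.1093,  0.994 ,  1.3113],
       [ 0.    ,  0.    ,  0.    ,  1.    ]])}
wrist {'intrinsics': array([[313.1507,   0.    , 279.0976],
       [  0.    , 313.1507, 207.9117],
       [  0.    ,   0.    ,   1.    ]]), 'T_tool_cam': array([[-0.0001,  0.2416, -0.9704, -0.1777],
       [ 1.    , -0.0002, -0.0001,  0.0003],
       [-0.0002, -0.9704, -0.2416, -0.0683],
       [ 0.    ,  0.    ,  0.    ,  1.    ]])}
```

View pics/a_scene.png

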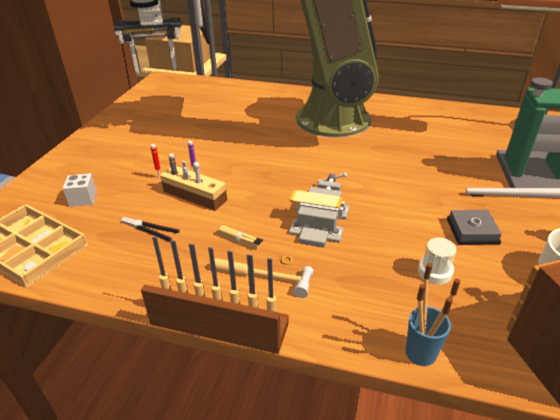

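View pics/a_top.png

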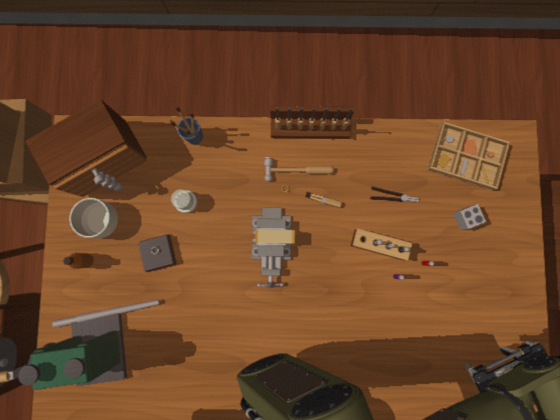

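View pics/a_wrist.png

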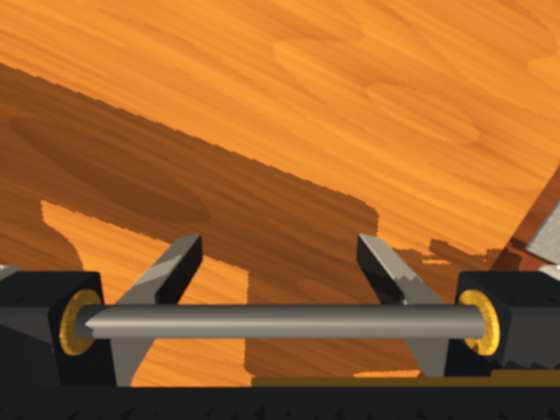

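The scene view shows the rack at about (193,188), red and purple look-alikes at (155,158) and (192,152) outside it, and the vice at (320,210). In the top view the rack is at (382,244) and the vice at (273,238). I'll enlarge both.

Run:
```python
import cv2,numpy as np
a=cv2.imread("pics/a_scene.png");b=cv2.imread("pics/a_top.png")
c=lambda im,x,y,w,h,s:cv2.resize(im[y:y+h,x:x+w],None,fx=s,fy=s,interpolation=cv2.INTER_CUBIC)
cv2.imwrite("pics/b1.png",np.vstack([c(a,140,135,100,75,8)]))
cv2.imwrite("pics/b2.png",c(b,340,215,100,75,8))
cv2.imwrite("pics/b3.png",np.hstack([c(a,270,160,100,100,4),c(b,230,195,100,100,4)]))
```

```text
(no output)
```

View pics/b1.png

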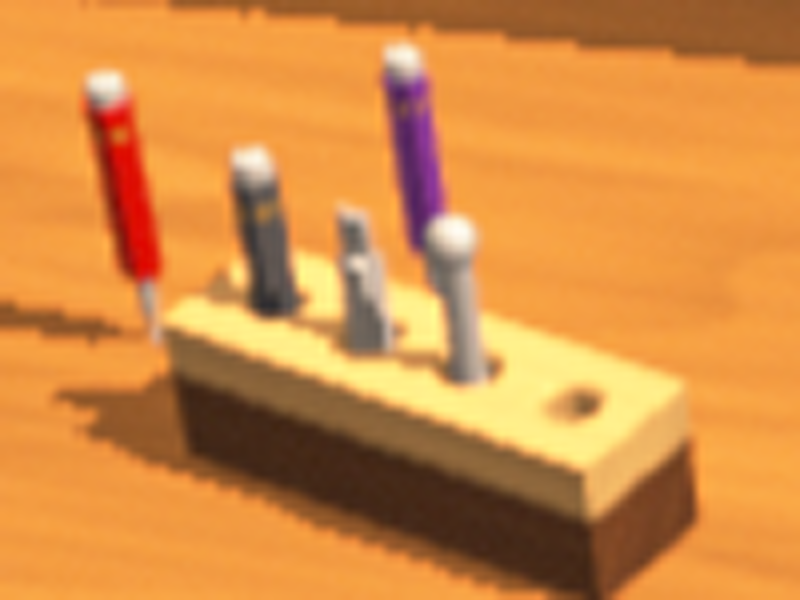

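View pics/b2.png

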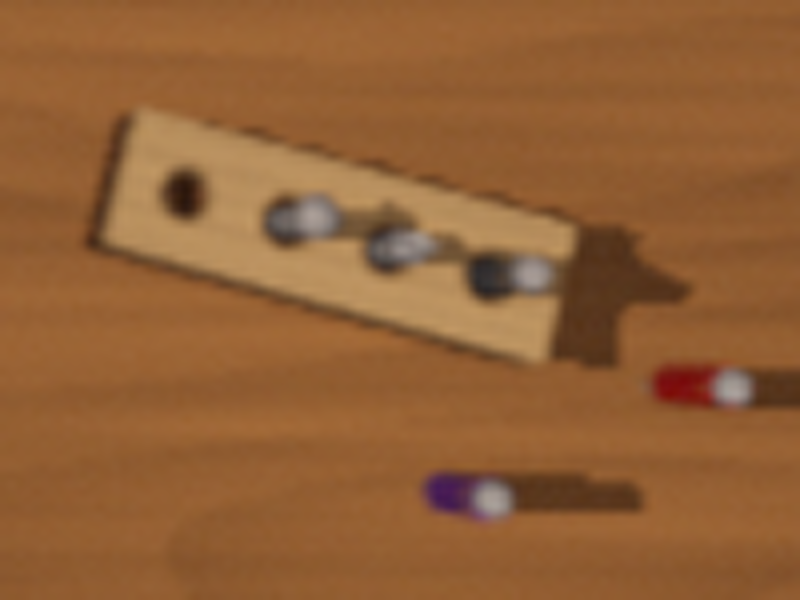

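View pics/b3.png

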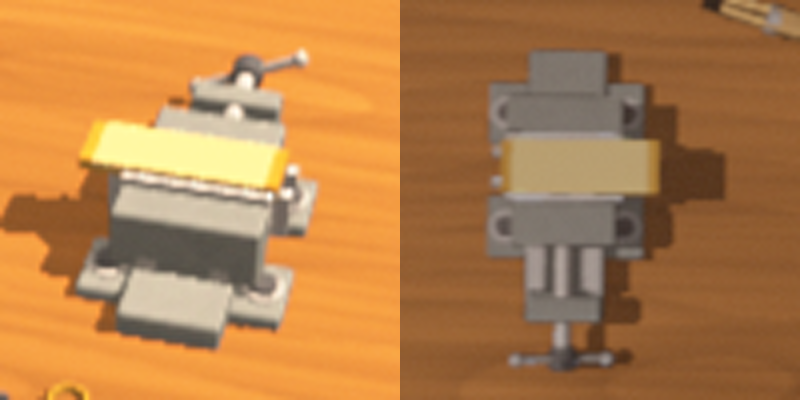

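Candidates for the punch:
- dark tool in the rack: scene (172,163), top (404,249)
- red: scene (155,158), top (428,263)
- purple: scene (192,152), top (399,277)

The dark one with the brass collar standing in the rack fits. The red and purple ones are look-alikes outside the rack, and the enlarged crop shows this clearly. The free hole is at the other end, top (363,239). Next I'll measure.

```bash
cat > h.py <<'E'
from bench import ctrl
import numpy as np,cv2
from scipy.spatial.transform import Rotation as R
np.set_printoptions(precision=4,suppress=True)
def cam(n,st=None):
    c=ctrl.calibration(n)
    if n!="wrist": return c["intrinsics"],c["world_from_camera"]
    T=np.eye(4);T[:3,:3]=R.from_quat(st["orientation"]).as_matrix();T[:3,3]=st["tool_pos"]
    return c["intrinsics"],T@c["T_tool_cam"]
def ray(C,u,v):
    K,T=C;d=np.array([(u-K[0,2])/K[0,0],-(v-K[1,2])/K[1,1],-1])
    return T[:3,3],T[:3,:3]@d
def onz(C,u,v,z):
    o,d=ray(C,u,v);return o+d*(z-o[2])/d[2]
def proj(C,p):
    K,T=C;q=T[:3,:3].T@(np.array(p)-T[:3,3]);return np.array([K[0,2]+K[0,0]*q[0]/-q[2],K[1,2]+K[1,1]*q[1]/q[2]])
def tri(*rs):
    A=np.zeros((3,3));b=np.zeros(3);rr=[]
    for o,d in rs:
        d=d/np.linalg.norm(d);P=np.eye(3)-np.outer(d,d);A+=P;b+=P@o
    x=np.linalg.solve(A,b)
    e=[np.linalg.norm(np.cross(x-o,d/np.linalg.norm(d))) for o,d in rs]
    return x,e
E
python3 - <<'E'
from h import *
S=cam("scene");T=cam("top")
t=lambda x,y:(340+x/8,215+y/8)
s=lambda x,y:(140+x/8,135+y/8)
for z in (0,.055):
  print([onz(T,*t(*c),.055)[:2] for c in [(135,108),(580,225),(548,362),(100,243)]]);break
print("rack corners tri:")
for a,b in [((135,108),(585,500)),((100,243),(690,380)),((548,362),(235,265)),((580,225),(165,325))]:
  print(tri(ray(T,*t(*a)),ray(S,*s(*b))))
print("hole",tri(ray(T,*t(185,193)),ray(S,*s(575,403))))
print("punch top",tri(ray(T,*t(535,273)),ray(S,*s(253,163))))
print("domer top",tri(ray(T,*t(318,216)),ray(S,*s(452,240))))
print("red top",tri(ray(T,*t(733,387)),ray(S,*s(106,88))))
print("purple top",tri(ray(T,*t(490,498)),ray(S,*s(403,62))))
v=lambda x,y:(230+(x-400)/4,195+y/4); w=lambda x,y:(270+x/4,160+y/4)
print("blank")
for a,b in [((502,138),(275,190)),((660,140),(80,160)),((657,195),(100,122)),((502,195),(288,152))]:
  print(tri(ray(T,*v(*a)),ray(S,*w(*b))), onz(T,*v(*a),.067))
print("vice jaw corners",[onz(T,*v(*a),.063) for a in [(505,92),(615,92),(615,248),(508,248)]])
E
```

```text
[array([ 0.5775, -0.1922]), array([ 0.5345, -0.3622]), array([ 0.4822, -0.3488]), array([ 0.5256, -0.1784])]
rack corners tri:
(array([ 0.5785, -0.1944,  0.0406]), [np.float64(0.00028061188916179416), np.float64(0.0002806118891616948)])
(array([ 0.5256, -0.1785,  0.0536]), [np.float64(0.00017702021029526767), np.float64(0.00017702021029507466)])
(array([ 0.4834, -0.3561,  0.0417]), [np.float64(0.003402180866979887), np.float64(0.003402180866980034)])
(array([ 0.5338, -0.3615,  0.0498]), [np.float64(0.002356146441734974), np.float64(0.0023561464417348873)])
hole (array([ 0.5449, -0.2108,  0.0521]), [np.float64(0.000873558731744159), np.float64(0.0008735587317442101)])
punch top (array([ 0.5144, -0.3288,  0.1047]), [np.float64(0.0012269862508835485), np.float64(0.001226986250883565)])
domer top (array([ 0.5347, -0.2509,  0.1003]), [np.float64(0.0007699493390101017), np.float64(0.000769949339010042)])
red top (array([ 0.4737, -0.4028,  0.0989]), [np.float64(0.0007565891833795093), np.float64(0.0007565891833793653)])
purple top (array([ 0.4325, -0.3132,  0.0987]), [np.float64(0.00030733355959435265), np.float64(0.0003073335595944722)])
blank
(array([0.5704, 0.1192, 0.0639]), [np.float64(0.00017430052670870574), np.float64(0.00017430052670868438)]) [0.5702 0.1188 0.067 ]
(array([ 0.5699, -0.0001,  0.0631]), [np.float64(0.0016519828600099283), np.float64(0.001651982860009937)]) [ 0.57   -0.0016  0.067 ]
(array([0.528 , 0.0017, 0.0625]), [np.float64(0.0015197412446588694), np.float64(0.0015197412446589197)]) [0.5282 0.0003 0.067 ]
(array([0.527 , 0.1191, 0.0606]), [np.float64(0.0006479935023916011), np.float64(0.0006479935023916567)]) [0.5269 0.118  0.067 ]
vice jaw corners [array([0.6058, 0.1175, 0.063 ]), array([0.6068, 0.0331, 0.063 ]), array([0.4878, 0.0317, 0.063 ]), array([0.4869, 0.1129, 0.063 ])]
```

Run:
```python
from h import *
st=ctrl.read_state();M=R.from_quat(st["orientation"]).as_matrix();print(M)
print("jaw dir deg",np.degrees(np.arctan2(M[1,1],M[0,1])))
K,T=cam("wrist",st);print(T[:3,3],-T[:3,2])
```

```text
[[-0.0003  0.4194 -0.9078]
 [ 0.0008 -0.9078 -0.4194]
 [-1.     -0.0009 -0.0001]]
jaw dir deg -65.20512876281104
[ 0.2928 -0.4708  0.3841] [-0.2196 -0.1006 -0.9704]
```

step_arm:
  steps: "0.027 0.012 0.006 5.1;0.027 0.012 0.006 5.1;0.027 0.012 0.006 5.1;0.027 0.012 0.006 5.1;0.027 0.012 0.006 5.1"
  jaw: -0.2
  newtons: 50

```text
clock: 0.57
tool_pos: [0.3668, -0.4385, 0.237]
orientation: [-0.639, -0.302, 0.639, -0.302]
wrist_force: [0.1, -0.9, -0.1]
gripper_width: 0.0639
```

step_arm:
  steps: "0.027 0.012 0.004 5.1;0.027 0.012 0.004 5.1;0.027 0.012 0.004 5.1;0.027 0.012 0.004 5.1;0.027 0.012 0.004 5.1"

```text
clock: 0.98
tool_pos: [0.5019, -0.3784, 0.2568]
orientation: [-0.557, -0.436, 0.557, -0.435]
wrist_force: [-0.2, -1.2, 0.0]
gripper_width: 0.0567
```

step_arm:
  steps: "0 0 0 0;0 0 0 0;0 0 0 0"

```text
clock: 1.23
tool_pos: [0.5002, -0.3794, 0.2564]
orientation: [-0.558, -0.434, 0.558, -0.434]
wrist_force: [-0.4, 0.6, 0.0]
gripper_width: 0.0566
```

Run:
```python
from h import *
st=ctrl.read_state();im=ctrl.snapshot("wrist");cv2.imwrite("pics/c1.png",im[:,:,::-1])
M=R.from_quat(st["orientation"]).as_matrix();print(st["tool_pos"],np.degrees(np.arctan2(M[1,1],M[0,1])),st["wrist_force"])
C=cam("wrist",st);print(proj(C,(.515,-.328,.112)))
```

```text
[ 0.5002 -0.3794  0.2564] -14.264365391634685 [-0.3984  0.6284  0.0165]
[281.8373 145.5247]
```

View pics/c1.png

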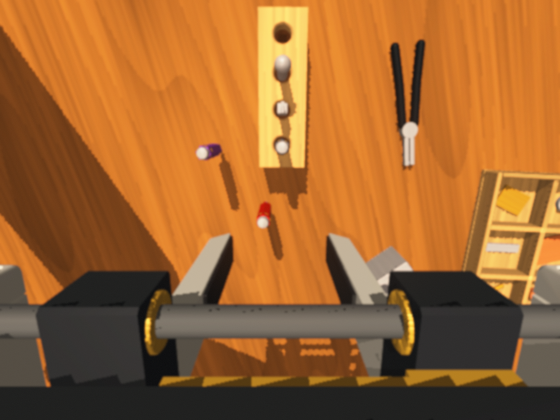

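The wrist view shows the rack upright: the punch top is at (282,147), the free hole at (283,33), red at (264,215) and purple at (208,152). I'll take a second view from lower down to triangulate.

step_arm:
  steps: "0.004 0.006 -0.02 0;0.004 0.006 -0.02 0;0.003 0.005 -0.02 0;0 0 0 0;0 0 0 0"

```text
clock: 1.7
tool_pos: [0.5108, -0.3627, 0.1968]
orientation: [-0.558, -0.434, 0.558, -0.434]
wrist_force: [-0.7, 0.1, 0.1]
gripper_width: 0.0564
```

Run:
```python
from h import *
st=ctrl.read_state();im=ctrl.snapshot("wrist");cv2.imwrite("pics/c2.png",im[:,:,::-1])
np.save("pics/c2.npy",np.r_[st["tool_pos"],st["orientation"]])
M=R.from_quat(st["orientation"]).as_matrix();print(st["tool_pos"],np.degrees(np.arctan2(M[1,1],M[0,1])),st["joint_velocities"])
C=cam("wrist",st);print(proj(C,(.515,-.328,.112)))
b=im[:,:,::-1];a=cv2.imread("pics/c1.png")
c=lambda im,x,y,w,h,s:cv2.resize(im[y:y+h,x:x+w],None,fx=s,fy=s,interpolation=cv2.INTER_CUBIC)
cv2.imwrite("pics/c2z.png",np.hstack([c(a,240,100,80,120,5),c(b,240,60,80,120,5)]))
```

```text
[ 0.5108 -0.3627  0.1968] -14.271847816556297 [-0.0055 -0.0241 -0.0424 -0.0014  0.0095 -0.0041]
[275.0312 171.7667]
```

View pics/c2.png

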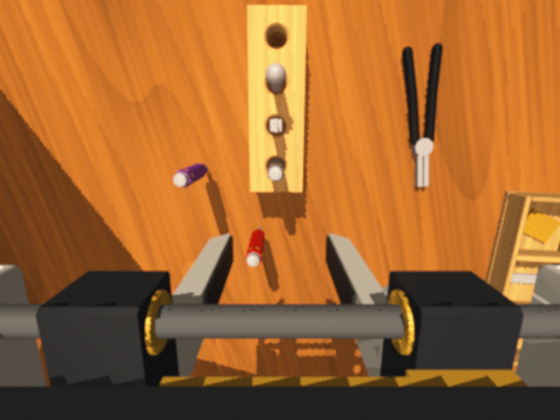

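View pics/c2z.png

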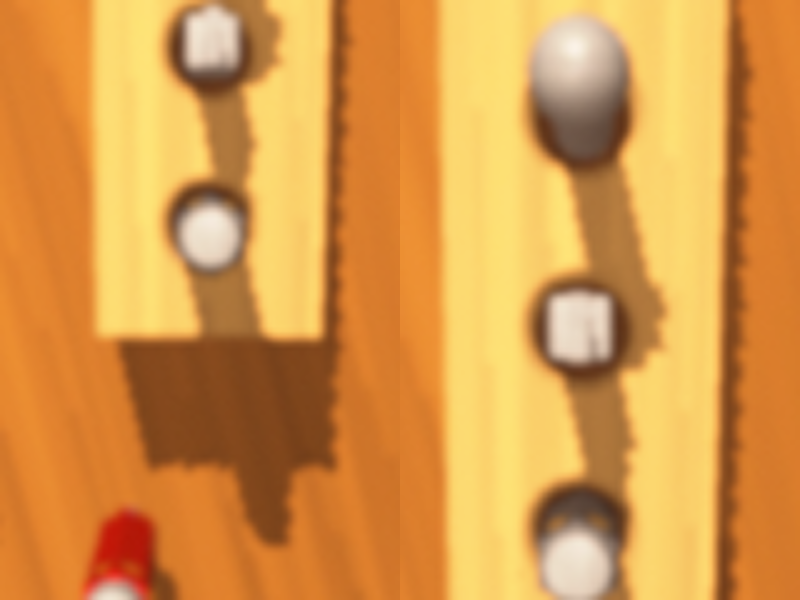

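Run:
```python
from h import *
def C_(p,q): return cam("wrist",dict(tool_pos=np.array(p),orientation=np.array(q)))
v=np.load("pics/c2.npy");C2=C_(v[:3],v[3:])
q=v[3:];C1=C_([0.5002,-0.3794,0.2564],q)
t=np.array([.515,-.328,.112])
print("punch tri",tri(ray(C1,282,147),ray(C2,275.4,172.2)), onz(C1,282,147,.112),onz(C2,275.4,172.2,.112))
T=cam("top");S=cam("scene");print("all4",tri(ray(C1,282,147),ray(C2,275.4,172.2),ray(T,406.9,249.1),ray(S,171.6,155.4)))
# hole centers at z=.055, rack corners
print("hole edge C2 punch",onz(C2,240+181/5,60+525/5,.055))
for nm,a in dict(free2=(276,36)).items(): print(nm,onz(C2,*a,.055))
print("corner near",[onz(C2,*a,.055) for a in [(250,191),(302,191),(248,6),(305,6)]])
print("free C1",onz(C1,283,33,.055), "near C1",[onz(C1,*a,.055) for a in [(259,167),(305,167),(258,7),(308,7)]])
print("purple",tri(ray(T,340+490/8,215+498/8),ray(C2,182,180)),"red",tri(ray(C1,262,222),ray(C2,253,260)))
```

```text
punch tri (array([ 0.5146, -0.3301,  0.0983]), [np.float64(3.0167018025200396e-05), np.float64(3.0167018025349054e-05)]) [ 0.5147 -0.3294  0.112 ] [ 0.5152 -0.3284  0.112 ]
all4 (array([ 0.5146, -0.3293,  0.1045]), [np.float64(0.0005820683952858267), np.float64(0.0003115562311084978), np.float64(0.0008733193114677056), np.float64(0.0016354234336136795)])
hole edge C2 punch [ 0.5152 -0.3286  0.055 ]
free2 [ 0.5446 -0.2133  0.055 ]
corner near [array([ 0.4822, -0.3479,  0.055 ]), array([ 0.5345, -0.3612,  0.055 ]), array([ 0.5262, -0.1832,  0.055 ]), array([ 0.5762, -0.1959,  0.055 ])]
free C1 [ 0.5454 -0.2136  0.055 ] near C1 [array([ 0.4817, -0.3486,  0.055 ]), array([ 0.5355, -0.3623,  0.055 ]), array([ 0.5255, -0.1824,  0.055 ]), array([ 0.5777, -0.1957,  0.055 ])]
purple (array([ 0.4318, -0.3157,  0.0945]), [np.float64(0.0011841302411690691), np.float64(0.0011841302411690175)]) red (array([ 0.474 , -0.4031,  0.1042]), [np.float64(0.0004263773157477444), np.float64(0.00042637731574762626)])
```

step_arm:
  steps: "0.002 0.017 -0.023 0;0.002 0.016 -0.023 0;0 0 0 0;0 0 0 0"

```text
clock: 2.08
tool_pos: [0.5157, -0.3297, 0.152]
orientation: [-0.558, -0.434, 0.558, -0.435]
wrist_force: [0.5, -0.4, 0.1]
gripper_width: 0.0567
```

step_arm:
  steps: "0 0 -0.023 0;0 0 -0.023 0;0 0 -0.023 0;0 0 0 0;0 0 0 0"

```text
clock: 2.5
tool_pos: [0.5159, -0.3305, 0.0833]
orientation: [0.558, 0.434, -0.558, 0.434]
wrist_force: [0.7, -0.3, 0.8]
gripper_width: 0.0563
```

Run:
```python
from h import *
st=ctrl.read_state();im=ctrl.snapshot("wrist");cv2.imwrite("pics/d1.png",im[:,:,::-1]);print(st["tool_pos"])
im=ctrl.snapshot("scene");cv2.imwrite("pics/d1s.png",cv2.resize(im[120:220,120:260,::-1],None,fx=5,fy=5))
```

```text
[ 0.5159 -0.3305  0.0833]
```

View pics/d1.png

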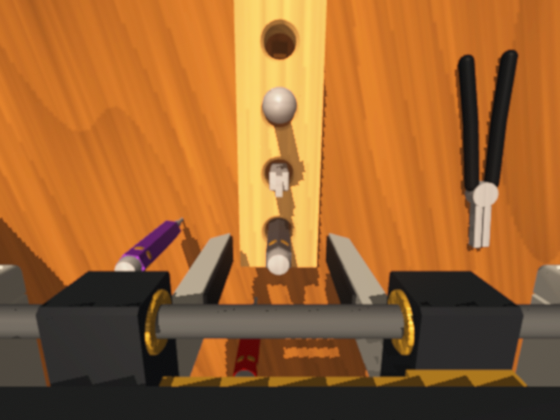

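View pics/d1s.png

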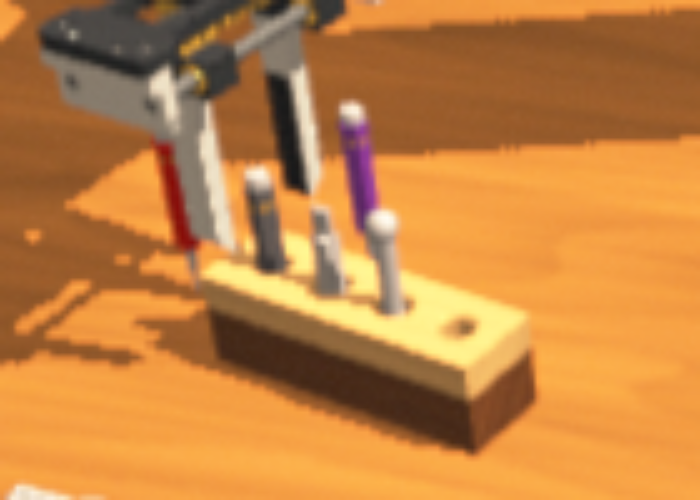

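The wrist view shows the punch between the fingers, its dome at (278,262); the jaw middle projects to (279,265). A nudge of 1.5 mm in +y centres it, then I'll close.

step_arm:
  steps: "0 0.0015 0 0;0 0 0 0"

```text
clock: 2.77
tool_pos: [0.5162, -0.3281, 0.0835]
orientation: [0.558, 0.434, -0.558, 0.435]
wrist_force: [0.6, 0.5, 0.8]
gripper_width: 0.0564
```

step_arm:
  steps: "0 0 0 0;0 0 0 0;0 0 0 0;0 0 0 0;0 0 0 0"
  jaw: 1
  newtons: 50

```text
clock: 3.18
tool_pos: [0.5157, -0.3278, 0.0819]
orientation: [-0.558, -0.434, 0.558, -0.434]
wrist_force: [0.7, 0.6, -0.1]
gripper_width: 0.0266
```

step_arm:
  steps: "0 0 0 0;0 0 0 0;0 0 0 0;0 0 0 0;0 0 0 0"

```text
clock: 3.6
tool_pos: [0.5156, -0.3278, 0.0818]
orientation: [-0.558, -0.434, 0.558, -0.434]
wrist_force: [0.1, 0.7, 0.2]
gripper_width: 0.0136
```

Run:
```python
from h import *
st=ctrl.read_state();print(st)
im=ctrl.snapshot("scene");cv2.imwrite("pics/d2s.png",cv2.resize(im[120:220,120:260,::-1],None,fx=5,fy=5))
```

```text
{'clock': 3.6, 'joint_pos': array([-0.6262,  0.5566,  1.4613, -0.    ,  1.1239, -0.3783]), 'joint_velocities': array([0.    , 0.0005, 0.0006, 0.0009, 0.0009, 0.0004]), 'joint_efforts': array([  0.0587, -64.207 , -32.2779,   0.0893,  -0.009 ,   0.0018]), 'tool_pos': array([ 0.5156, -0.3278,  0.0818]), 'orientation': array([-0.558 , -0.4344,  0.558 , -0.4343]), 'wrist_force': array([0.1418, 0.6994, 0.1933]), 'moment': array([-0.0547,  0.0658, -0.0214]), 'gripper_width': 0.013561007265061376}
```

View pics/d2s.png

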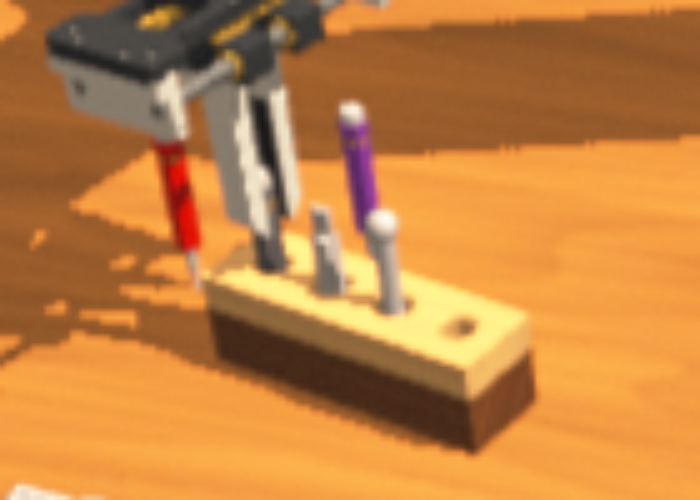

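Grip width is 13.6 mm, so it is on the flats. Lifting straight up.

step_arm:
  steps: "0 0 0.015 0;0 0 0.025 0;0 0 0.03 0;0 0 0.035 0;0 0 0.035 0"

```text
clock: 4.07
tool_pos: [0.5153, -0.3275, 0.223]
orientation: [-0.558, -0.435, 0.558, -0.434]
wrist_force: [0.9, -0.6, -0.6]
gripper_width: 0.0135
```

step_arm:
  steps: "0.003 0.03 0.015 0;0.003 0.035 0.01 0;0.003 0.035 0 0;0.003 0.035 0 0;0.003 0.035 0 0"

```text
clock: 4.48
tool_pos: [0.5305, -0.1562, 0.247]
orientation: [0.558, 0.434, -0.558, 0.434]
wrist_force: [0.7, 0.6, -1.0]
gripper_width: 0.0134
```

step_arm:
  steps: "0.003 0.035 0 2.8;0.003 0.035 0 2.8;0.003 0.035 0 2.8;0.002 0.025 0 2.8;0 0 0 2.8"

```text
clock: 4.9
tool_pos: [0.5417, -0.0238, 0.2469]
orientation: [0.5, 0.501, -0.499, 0.5]
wrist_force: [0.5, -0.7, -0.6]
gripper_width: 0.0133
```

step_arm:
  steps: "0 0 0 0;0 0 0 0;0 0 0 0"

```text
clock: 5.15
tool_pos: [0.5416, -0.0284, 0.2468]
orientation: [-0.501, -0.499, 0.502, -0.498]
wrist_force: [-0.2, -0.6, -1.0]
gripper_width: 0.0135
```

Run:
```python
from h import *
st=ctrl.read_state();im=ctrl.snapshot("wrist");cv2.imwrite("pics/e1.png",im[:,:,::-1]);print(st["tool_pos"],st["wrist_force"],st["gripper_width"],st["joint_velocities"])
np.save("pics/e1.npy",np.r_[st["tool_pos"],st["orientation"]])
```

```text
[ 0.5416 -0.0284  0.2468] [-0.2416 -0.6447 -0.9861] 0.013543296896035183 [-0.0071 -0.0004  0.0002  0.0006  0.0001 -0.0045]
```

View pics/e1.png

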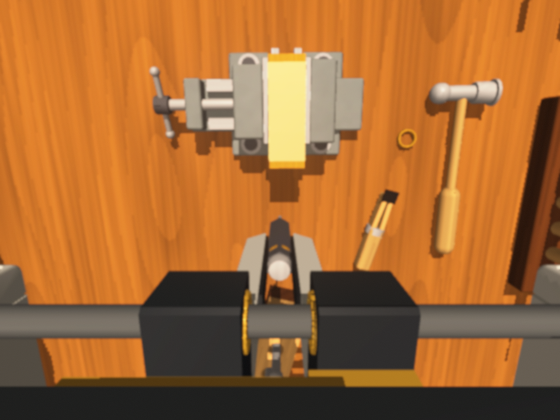

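The wrist view shows the vice at (285,103), yellow blank from rows 54 to 168, and the punch held upright with its dome at (279,265). I'll measure the vice from an enlargement.

Run:
```python
import cv2
a=cv2.imread("pics/e1.png")
cv2.imwrite("pics/e1z.png",cv2.resize(a[40:180,215:375],None,fx=5,fy=4.2,interpolation=cv2.INTER_CUBIC))
cv2.imwrite("pics/e1p.png",cv2.resize(a[200:300,220:340],None,fx=5,fy=5,interpolation=cv2.INTER_CUBIC))
```

```text
(no output)
```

View pics/e1z.png

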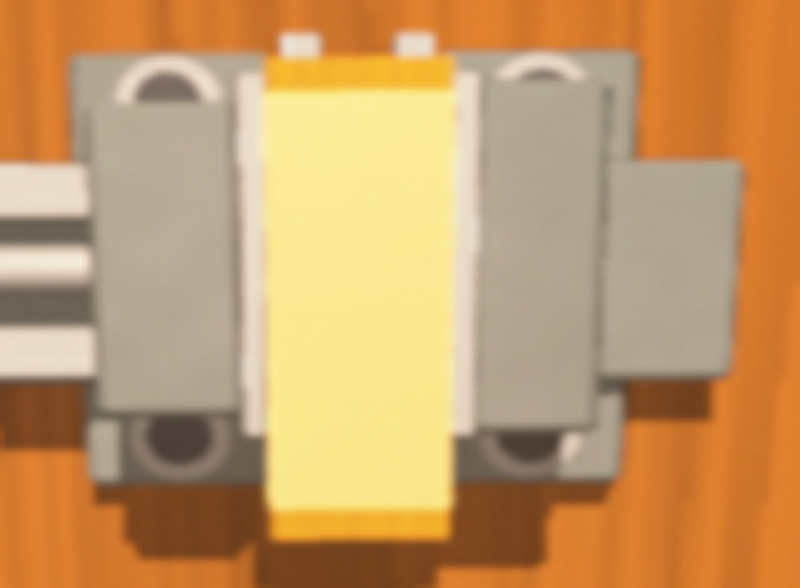

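View pics/e1p.png

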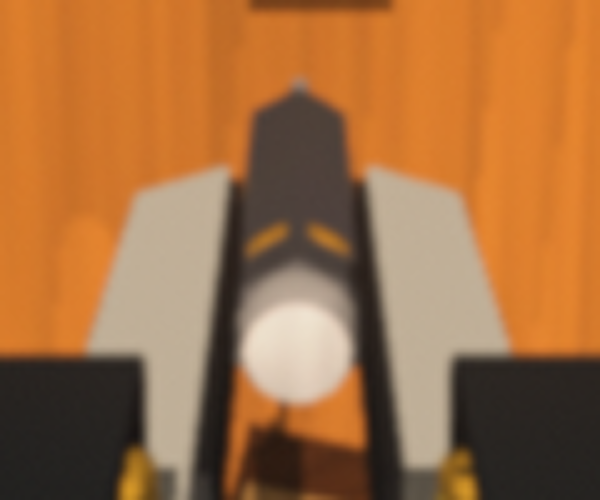

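Run:
```python
from h import *
v=np.load("pics/e1.npy");C=cam("wrist",dict(tool_pos=v[:3],orientation=v[3:]))
f=lambda x,y:(215+x/5,40+y/4.2)
print("blank",[onz(C,*f(*a),.067) for a in [(265,57),(455,57),(270,541),(452,541)]])
print("jaw liner",[onz(C,*f(*a),.063) for a in [(240,73),(477,73),(246,435),(474,435)]])
print("jaw body",[onz(C,*f(*a),.063) for a in [(97,103),(226,103),(99,411),(240,411),(484,82),(603,82),(477,428),(597,428)]])
p=onz(C,280,216,v[2]-.0768);print("tip",p,"tcp",v[:3])
print("dome",onz(C,279.5,270,v[2]+.0275+.002))
T=cam("top")
w=lambda x,y:(230+(x-400)/4,195+y/4)
S=cam("scene")
m=lambda x,y:(270+x/4,160+y/4)
# triangulate blank corners with three views
for a,b,c in [((265,57),(502,195),(288,152)),((455,57),(502,138),(275,190)),((270,541),(657,195),(100,122)),((452,541),(660,140),(80,160))]:
  print(tri(ray(C,*f(*a)),ray(T,*w(*b))),tri(ray(C,*f(*a)),ray(T,*w(*b)),ray(S,*m(*c)))[0])
```

```text
blank [array([0.5296, 0.1182, 0.067 ]), array([0.5694, 0.118 , 0.067 ]), array([ 0.529 , -0.0024,  0.067 ]), array([ 0.5705, -0.0027,  0.067 ])]
jaw liner [array([0.5241, 0.1154, 0.063 ]), array([0.5744, 0.1151, 0.063 ]), array([0.5238, 0.0257, 0.063 ]), array([0.5754, 0.0254, 0.063 ])]
jaw body [array([0.4934, 0.1086, 0.063 ]), array([0.5209, 0.1084, 0.063 ]), array([0.4908, 0.0322, 0.063 ]), array([0.5225, 0.032 , 0.063 ]), array([0.5759, 0.113 , 0.063 ]), array([0.6013, 0.1129, 0.063 ]), array([0.576 , 0.0272, 0.063 ]), array([0.6032, 0.027 , 0.063 ])]
tip [ 0.5411 -0.0299  0.17  ] tcp [ 0.5416 -0.0284  0.2468]
dome [ 0.5407 -0.0292  0.2763]
(array([0.5282, 0.1189, 0.0615]), [np.float64(0.0012735284496028483), np.float64(0.0012735284496028705)]) [0.5282 0.1192 0.0614]
(array([0.5702, 0.1193, 0.0611]), [np.float64(0.000389717320891413), np.float64(0.0003897173208913656)]) [0.57   0.119  0.0635]
(array([ 0.5286, -0.    ,  0.0821]), [np.float64(0.0010854669081906967), np.float64(0.0010854669081906034)]) [0.5283 0.0002 0.0629]
(array([ 0.5694, -0.0014,  0.0779]), [np.float64(0.00015810132569631628), np.float64(0.0001581013256963923)]) [ 0.5703 -0.0011  0.0635]
```

The vice origin comes out at about (0.5495, 0.0705) with yaw about 0: the jaw ends span 89.7 mm and the blank 120 x 40 mm, both as described. The punch tip is within 1.5 mm of the TCP axis. I'll go to the start point (work_edge, y≈0.041).

step_arm:
  steps: "0.002 0.0175 0 0;0.002 0.0175 0 0;0.002 0.0175 0 0;0.002 0.0175 0 0;0 0 0 0"

```text
clock: 5.62
tool_pos: [0.5498, 0.0437, 0.2468]
orientation: [0.501, 0.499, -0.501, 0.499]
wrist_force: [0.4, -0.5, -1.5]
gripper_width: 0.0133
```

step_arm:
  steps: "0 0 -0.03 0;0 0 -0.03 0;0 0 -0.025 0;0 0 -0.008 0;0 0 0 0"

```text
clock: 6.03
tool_pos: [0.5489, 0.0413, 0.1523]
orientation: [-0.5, -0.5, 0.502, -0.498]
wrist_force: [0.1, -0.2, -0.9]
gripper_width: 0.0134
```

step_arm:
  steps: "0 0 0 0;0 0 0 0"

```text
clock: 6.2
tool_pos: [0.5505, 0.0419, 0.1557]
orientation: [0.502, 0.498, -0.5, 0.5]
wrist_force: [-0.3, -0.0, -0.4]
gripper_width: 0.0133
```

Run:
```python
from h import *
st=ctrl.read_state();print(st["tool_pos"],st["wrist_force"])
im=ctrl.snapshot("scene");cv2.imwrite("pics/f1.png",cv2.resize(im[120:250,240:400,::-1],None,fx=4,fy=4))
im=ctrl.snapshot("wrist");cv2.imwrite("pics/f1w.png",im[:,:,::-1])
```

```text
[0.5505 0.0419 0.1557] [-0.2773 -0.0318 -0.4284]
```

View pics/f1.png

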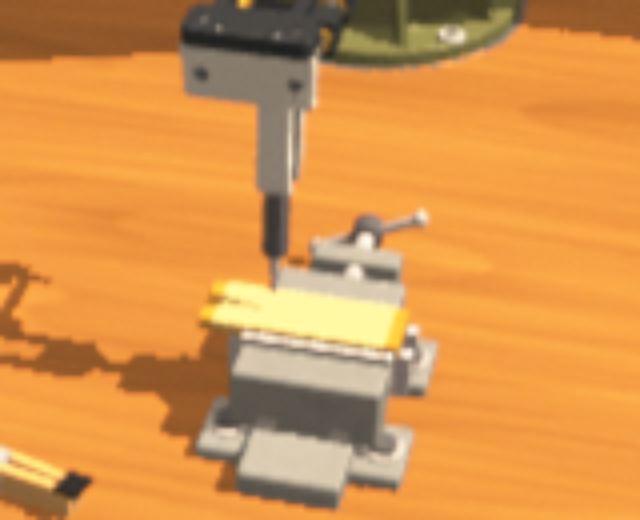

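View pics/f1w.png

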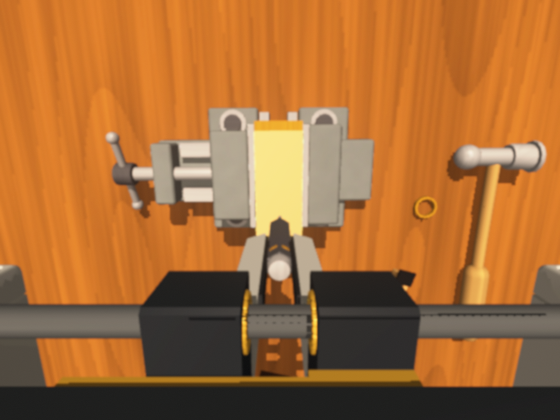

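The scene crop shows the nose just above the blank near its right-hand (-y) part; in the wrist view the punch lines up with the blank's middle, at column 279. Descending gently.

step_arm:
  steps: "0 0 -0.003 0;0 0 -0.003 0;0 0 0 0;0 0 0 0"

```text
clock: 6.63
tool_pos: [0.5496, 0.0422, 0.1477]
orientation: [-0.501, -0.499, 0.501, -0.499]
wrist_force: [0.3, 0.0, -1.6]
gripper_width: 0.0133
```

step_arm:
  steps: "0 0 -0.001 0;0 0 -0.001 0;0 0 0 0;0 0 0 0"

```text
clock: 6.97
tool_pos: [0.5496, 0.0422, 0.1458]
orientation: [-0.501, -0.499, 0.501, -0.499]
wrist_force: [-0.1, -1.2, -0.9]
gripper_width: 0.0132
```

step_arm:
  steps: "0 0 0 0;0 0 0 0"

```text
clock: 7.13
tool_pos: [0.5497, 0.0422, 0.1459]
orientation: [0.501, 0.499, -0.501, 0.499]
wrist_force: [0.1, 0.6, -0.2]
gripper_width: 0.0135
```

step_arm:
  steps: "0 0 -0.001 0;0 0 0 0;0 0 0 0"

```text
clock: 7.38
tool_pos: [0.5496, 0.0422, 0.1448]
orientation: [-0.501, -0.499, 0.501, -0.499]
wrist_force: [0.1, -0.1, -1.4]
gripper_width: 0.0132
```

step_arm:
  steps: "0 0 -0.001 0;0 0 0 0;0 0 0 0"

```text
clock: 7.63
tool_pos: [0.5496, 0.0422, 0.1438]
orientation: [-0.501, -0.499, 0.501, -0.499]
wrist_force: [0.2, 0.2, -1.1]
gripper_width: 0.0135
```

step_arm:
  steps: "0 0 -0.001 0;0 0 0 0;0 0 0 0"

```text
clock: 7.88
tool_pos: [0.5498, 0.0422, 0.143]
orientation: [0.501, 0.499, -0.501, 0.499]
wrist_force: [0.2, 0.1, 1.0]
gripper_width: 0.0134
```

step_arm:
  steps: "0 0 -0.001 0;0 0 0 0;0 0 0 0"

```text
clock: 8.13
tool_pos: [0.5497, 0.0422, 0.142]
orientation: [0.501, 0.499, -0.501, 0.499]
wrist_force: [-0.2, 1.0, 2.6]
gripper_width: 0.0128
```

step_arm:
  steps: "0 0 0 0;0 0 0 0"

```text
clock: 8.3
tool_pos: [0.5497, 0.0422, 0.1419]
orientation: [0.501, 0.499, -0.501, 0.499]
wrist_force: [-0.1, -0.0, 3.1]
gripper_width: 0.0137
```

Contact is about 4 N with about 1.2 mm of nose travel. Now I'll feel along +y.

step_arm:
  steps: "0 0.001 0 0;0 0.001 0 0;0 0 0 0"

```text
clock: 8.55
tool_pos: [0.5497, 0.0443, 0.1419]
orientation: [-0.501, -0.499, 0.501, -0.499]
wrist_force: [-0.3, 0.1, 3.4]
gripper_width: 0.0134
```

step_arm:
  steps: "0 0.001 0 0;0 0 0 0"

```text
clock: 8.72
tool_pos: [0.5497, 0.0453, 0.1419]
orientation: [0.501, 0.499, -0.501, 0.499]
wrist_force: [0.5, -0.9, 3.4]
gripper_width: 0.0133
```

step_arm:
  steps: "0 0.001 0 0;0 0 0 0"

```text
clock: 8.88
tool_pos: [0.5497, 0.0463, 0.1419]
orientation: [0.501, 0.499, -0.501, 0.499]
wrist_force: [-0.5, -1.4, 3.2]
gripper_width: 0.0133
```

step_arm:
  steps: "0 0.001 0 0;0 0 0 0"

```text
clock: 9.05
tool_pos: [0.5497, 0.0473, 0.1418]
orientation: [-0.501, -0.499, 0.501, -0.499]
wrist_force: [0.2, -1.8, 3.9]
gripper_width: 0.0135
```

step_arm:
  steps: "0 0.001 0 0;0 0 0 0"

```text
clock: 9.22
tool_pos: [0.5497, 0.0483, 0.1418]
orientation: [-0.501, -0.499, 0.501, -0.499]
wrist_force: [0.2, -2.9, 2.7]
gripper_width: 0.0132
```

step_arm:
  steps: "0 0.001 0 0;0 0 0 0"

```text
clock: 9.38
tool_pos: [0.5497, 0.0493, 0.1418]
orientation: [-0.501, -0.499, 0.501, -0.499]
wrist_force: [-0.7, -1.5, 3.2]
gripper_width: 0.0133
```

step_arm:
  steps: "0 0.001 0 0;0 0 0 0"

```text
clock: 9.55
tool_pos: [0.5497, 0.0503, 0.1418]
orientation: [0.501, 0.499, -0.501, 0.499]
wrist_force: [-0.6, -1.9, 3.0]
gripper_width: 0.0134
```

step_arm:
  steps: "0 0.001 0 0;0 0 0 0"

```text
clock: 9.72
tool_pos: [0.5497, 0.0514, 0.1419]
orientation: [0.501, 0.499, -0.501, 0.499]
wrist_force: [0.6, -0.6, 3.4]
gripper_width: 0.0135
```

step_arm:
  steps: "0 0.001 0 0;0 0 0 0"

```text
clock: 9.88
tool_pos: [0.5497, 0.0524, 0.1419]
orientation: [0.501, 0.499, -0.501, 0.499]
wrist_force: [0.7, -0.9, 2.4]
gripper_width: 0.0133
```

step_arm:
  steps: "0 0.001 0 0;0 0 0 0"

```text
clock: 10.05
tool_pos: [0.5497, 0.0534, 0.1419]
orientation: [0.501, 0.499, -0.501, 0.499]
wrist_force: [-0.5, -1.1, 3.0]
gripper_width: 0.0135
```

step_arm:
  steps: "0 0.001 0 0;0 0 0 0"

```text
clock: 10.22
tool_pos: [0.5497, 0.0544, 0.1418]
orientation: [0.501, 0.499, -0.501, 0.499]
wrist_force: [-0.5, -0.7, 2.9]
gripper_width: 0.0134
```

step_arm:
  steps: "0 0.001 0 0;0 0 0 0"

```text
clock: 10.38
tool_pos: [0.5497, 0.0553, 0.1419]
orientation: [0.501, 0.499, -0.501, 0.499]
wrist_force: [-0.7, -0.7, 2.8]
gripper_width: 0.0134
```

step_arm:
  steps: "0 0.001 0 0;0 0 0 0"

```text
clock: 10.55
tool_pos: [0.5497, 0.0564, 0.1418]
orientation: [-0.501, -0.499, 0.501, -0.499]
wrist_force: [0.0, -0.6, 3.2]
gripper_width: 0.0133
```

step_arm:
  steps: "0 0.001 0 0;0 0 0 0"

```text
clock: 10.72
tool_pos: [0.5497, 0.0573, 0.1418]
orientation: [0.501, 0.499, -0.501, 0.499]
wrist_force: [0.0, -0.3, 2.6]
gripper_width: 0.0134
```

step_arm:
  steps: "0 0.001 0 0;0 0 0 0"

```text
clock: 10.88
tool_pos: [0.5495, 0.0586, 0.1415]
orientation: [-0.501, -0.499, 0.501, -0.499]
wrist_force: [-0.1, 1.9, -1.5]
gripper_width: 0.0137
```

The force fell to about zero at y≈0.0586: the tip has dropped past the groove's near edge. I'll ease towards the middle.

step_arm:
  steps: "0 0.0005 0 0;0 0 0 0;0 0 0 0"

```text
clock: 11.13
tool_pos: [0.5495, 0.0589, 0.1415]
orientation: [-0.501, -0.499, 0.501, -0.499]
wrist_force: [0.2, 0.6, -1.1]
gripper_width: 0.0134
```

step_arm:
  steps: "0 0.0004 0 0;0 0 0 0;0 0 0 0"

```text
clock: 11.38
tool_pos: [0.5497, 0.0591, 0.1418]
orientation: [-0.501, -0.499, 0.501, -0.499]
wrist_force: [0.0, 1.6, -1.4]
gripper_width: 0.0133
```

step_arm:
  steps: "0 0 0 0"

```text
clock: 11.47
tool_pos: [0.5496, 0.0591, 0.1418]
orientation: [-0.501, -0.499, 0.501, -0.499]
wrist_force: [0.4, 0.8, -1.1]
gripper_width: 0.0136
```

step_arm:
  steps: "0 0.0005 0 0;0 0 0 0;0 0 0 0"

```text
clock: 11.72
tool_pos: [0.5497, 0.0596, 0.1419]
orientation: [-0.501, -0.499, 0.501, -0.499]
wrist_force: [-0.2, 1.2, -1.7]
gripper_width: 0.0135
```

step_arm:
  steps: "0 0 0 0"

```text
clock: 11.8
tool_pos: [0.5497, 0.0596, 0.1419]
orientation: [-0.501, -0.499, 0.501, -0.499]
wrist_force: [0.4, 1.0, -0.9]
gripper_width: 0.0132
```

step_arm:
  steps: "0 0 0 0"

```text
clock: 11.88
tool_pos: [0.5497, 0.0596, 0.1419]
orientation: [0.501, 0.499, -0.501, 0.499]
wrist_force: [0.5, -0.8, -1.4]
gripper_width: 0.0135
```

The lateral force is just noise, so the tip sits free in the groove near its middle. Now pressing in small steps.

step_arm:
  steps: "0 0 -0.001 0;0 0 0 0;0 0 0 0"
  newtons: 60

```text
clock: 12.13
tool_pos: [0.5496, 0.0596, 0.1408]
orientation: [-0.501, -0.499, 0.501, -0.499]
wrist_force: [0.5, -0.3, -0.7]
gripper_width: 0.0132
```

step_arm:
  steps: "0 0 -0.001 0;0 0 0 0;0 0 0 0"

```text
clock: 12.38
tool_pos: [0.5498, 0.0596, 0.14]
orientation: [0.501, 0.499, -0.501, 0.499]
wrist_force: [0.1, -1.0, 1.7]
gripper_width: 0.0136
```

step_arm:
  steps: "0 0 -0.001 0;0 0 0 0;0 0 0 0"

```text
clock: 12.63
tool_pos: [0.5498, 0.0596, 0.139]
orientation: [0.501, 0.499, -0.501, 0.499]
wrist_force: [-0.6, 0.6, 2.3]
gripper_width: 0.0136
```

The floor is felt at about 0.1403, 3 mm below the flat, so this is the groove and not the blank's end. Pressing on.

step_arm:
  steps: "0 0 -0.001 0;0 0 -0.001 0;0 0 -0.001 0;0 0 0 0;0 0 0 0"

```text
clock: 13.05
tool_pos: [0.5498, 0.0596, 0.1361]
orientation: [0.501, 0.499, -0.501, 0.499]
wrist_force: [-1.0, 0.4, 6.7]
gripper_width: 0.0132
```

step_arm:
  steps: "0 0 -0.001 0;0 0 -0.001 0;0 0 0 0;0 0 0 0"

```text
clock: 13.38
tool_pos: [0.55, 0.0596, 0.1344]
orientation: [0.501, 0.499, -0.501, 0.499]
wrist_force: [-1.6, 0.1, 7.5]
gripper_width: 0.0133
```

step_arm:
  steps: "0 0 -0.001 0;0 0 0 0;0 0 0 0"

```text
clock: 13.63
tool_pos: [0.55, 0.0596, 0.1335]
orientation: [0.501, 0.499, -0.501, 0.499]
wrist_force: [-1.7, 0.6, 9.8]
gripper_width: 0.0135
```

step_arm:
  steps: "0 0 -0.001 0;0 0 0 0;0 0 0 0"

```text
clock: 13.88
tool_pos: [0.5501, 0.0596, 0.1326]
orientation: [0.501, 0.499, -0.501, 0.499]
wrist_force: [-1.5, 0.3, 11.3]
gripper_width: 0.0135
```

step_arm:
  steps: "0 0 -0.001 0;0 0 0 0;0 0 0 0"

```text
clock: 14.13
tool_pos: [0.5501, 0.0596, 0.1318]
orientation: [0.501, 0.499, -0.5, 0.499]
wrist_force: [-2.4, -0.4, 12.5]
gripper_width: 0.0129
```

step_arm:
  steps: "0 0 -0.001 0;0 0 0 0;0 0 0 0"

```text
clock: 14.38
tool_pos: [0.5501, 0.0597, 0.1309]
orientation: [0.501, 0.499, -0.5, 0.5]
wrist_force: [-2.2, -0.1, 13.5]
gripper_width: 0.0133
```

Run:
```python
from h import *
st=ctrl.read_state();print(st["tool_pos"],st["wrist_force"],st["moment"])
```

```text
[0.5501 0.0597 0.1309] [-2.2027 -0.0651 13.5101] [-0.0442  0.5727  0.0102]
```

step_arm:
  steps: "0 0 -0.001 0;0 0 0 0;0 0 0 0"

```text
clock: 14.63
tool_pos: [0.5502, 0.0596, 0.13]
orientation: [0.501, 0.499, -0.5, 0.5]
wrist_force: [-1.7, -0.4, 13.6]
gripper_width: 0.0135
```

step_arm:
  steps: "0 0 0 0"

```text
clock: 14.72
tool_pos: [0.5502, 0.0597, 0.1301]
orientation: [0.501, 0.499, -0.5, 0.5]
wrist_force: [-2.9, -0.4, 14.2]
gripper_width: 0.0137
```

step_arm:
  steps: "0 0 -0.0007 0;0 0 0 0;0 0 0 0"

```text
clock: 14.97
tool_pos: [0.5502, 0.0597, 0.1295]
orientation: [0.501, 0.499, -0.5, 0.5]
wrist_force: [-3.6, -0.5, 15.2]
gripper_width: 0.0136
```

step_arm:
  steps: "0 0 0 0"

```text
clock: 15.05
tool_pos: [0.5502, 0.0597, 0.1294]
orientation: [0.501, 0.499, -0.5, 0.5]
wrist_force: [-3.0, 0.1, 14.1]
gripper_width: 0.0132
```

The press reached about 15.5 N at the tip, with 9–10 mm of nose travel and short of the stop at 13 mm, so it has tripped. Withdrawing straight up.

step_arm:
  steps: "0 0 0.005 0;0 0 0.01 0;0 0 0.02 0;0 0 0.03 0;0 0 0.03 0"

```text
clock: 15.47
tool_pos: [0.5491, 0.0596, 0.2234]
orientation: [-0.5, -0.5, 0.501, -0.499]
wrist_force: [-0.0, 0.9, -1.8]
gripper_width: 0.0135
```

step_arm:
  steps: "0 0 0.02 0;0 0 0 0;0 0 0 0;0 0 0 0"

```text
clock: 15.8
tool_pos: [0.5492, 0.0596, 0.2415]
orientation: [-0.5, -0.5, 0.501, -0.499]
wrist_force: [0.1, -0.2, -1.9]
gripper_width: 0.0133
```

Run:
```python
from h import *
st=ctrl.read_state();im=ctrl.snapshot("wrist");cv2.imwrite("pics/g1.png",cv2.resize(im[200:300,220:340,::-1],None,fx=5,fy=5,interpolation=cv2.INTER_CUBIC));print(st["tool_pos"],st["wrist_force"],st["clock"])
np.save("pics/g1.npy",np.r_[st["tool_pos"],st["orientation"]])
im=ctrl.snapshot("scene");cv2.imwrite("pics/g1s.png",cv2.resize(im[70:230,240:400,::-1],None,fx=4,fy=4))
```

```text
[0.5492 0.0596 0.2415] [ 0.1196 -0.2335 -1.9126] 15.8
```

View pics/g1.png

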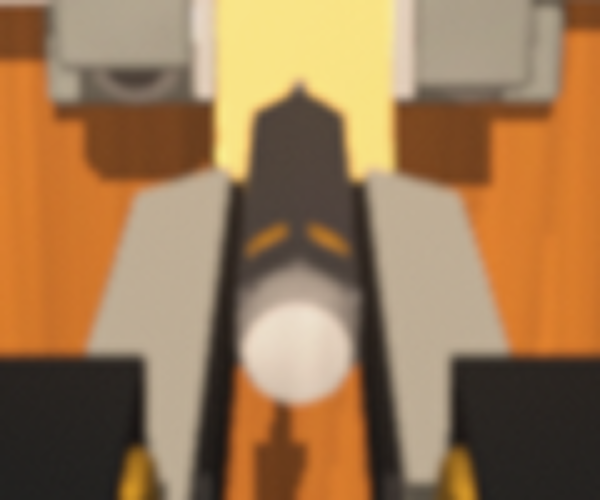

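View pics/g1s.png

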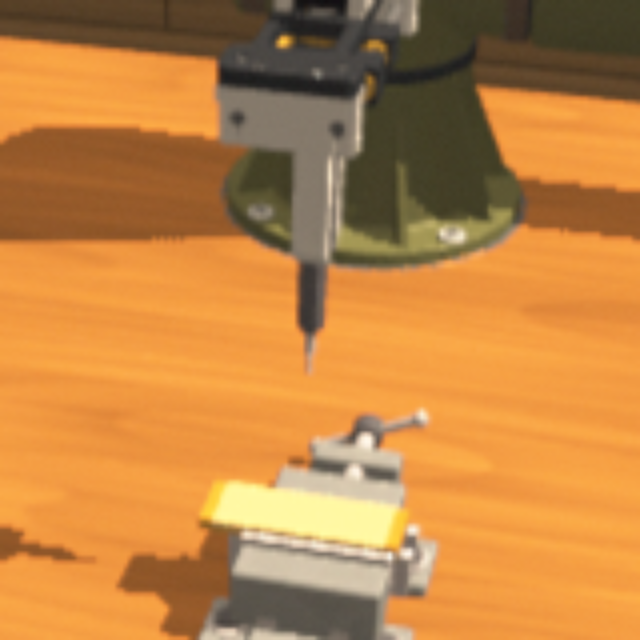

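The punch has not moved in the grip: its dome is at the same place as before. I'll return it to its own, now free, hole, whose position I know from the encoders.

step_arm:
  steps: "-0.003 -0.033 0 -2.8;-0.003 -0.033 0 -2.8;-0.003 -0.033 0 -2.8;-0.003 -0.033 0 -2.8;-0.003 -0.033 0 -2.8"

```text
clock: 16.32
tool_pos: [0.534, -0.1068, 0.242]
orientation: [-0.558, -0.434, 0.559, -0.433]
wrist_force: [-0.5, 0.2, -1.2]
gripper_width: 0.0133
```

step_arm:
  steps: "-0.003 -0.033 0 0;-0.003 -0.033 0 0;-0.003 -0.033 0 0;-0.003 -0.033 0 0;-0.003 -0.033 0 0"

```text
clock: 16.73
tool_pos: [0.519, -0.2719, 0.2419]
orientation: [-0.558, -0.435, 0.558, -0.434]
wrist_force: [0.5, -0.3, -1.6]
gripper_width: 0.0136
```

step_arm:
  steps: "-0.002 -0.028 0 0;-0.001 -0.028 0 0;0 0 0 0;0 0 0 0;0 0 0 0"

```text
clock: 17.15
tool_pos: [0.5166, -0.3258, 0.2422]
orientation: [-0.558, -0.435, 0.558, -0.434]
wrist_force: [0.5, -0.4, -0.5]
gripper_width: 0.0137
```

step_arm:
  steps: "0 0 0 0;0 0 0 0"

```text
clock: 17.32
tool_pos: [0.5169, -0.3254, 0.2431]
orientation: [-0.558, -0.435, 0.558, -0.435]
wrist_force: [-0.3, -0.2, -0.9]
gripper_width: 0.0135
```

Run:
```python
from h import *
st=ctrl.read_state();im=ctrl.snapshot("wrist");cv2.imwrite("pics/h1.png",im[:,:,::-1]);M=R.from_quat(st["orientation"]).as_matrix();print(st["tool_pos"],st["wrist_force"],st["clock"],np.degrees(np.arctan2(M[1,1],M[0,1])))
print(M[:,0])
```

```text
[ 0.5169 -0.3254  0.2431] [-0.3289 -0.1667 -0.8524] 17.3167 -14.131395876605643
[-0.0001  0.0001 -1.    ]
```

View pics/h1.png

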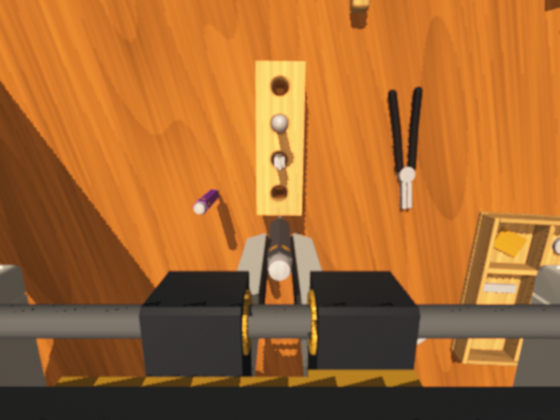

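The wrist view shows the vacated hole at (279,192) and the other tools standing as before. I'll check where the hole lies and correct by 2–3 mm.

step_arm:
  steps: "-0.0012 -0.0022 -0.02 0;0 0 -0.02 0;0 0 0 0;0 0 0 0;0 0 0 0"

```text
clock: 17.78
tool_pos: [0.5159, -0.3285, 0.2045]
orientation: [0.558, 0.434, -0.558, 0.435]
wrist_force: [-0.1, -0.4, -0.6]
gripper_width: 0.0133
```

Run:
```python
from h import *
st=ctrl.read_state();im=ctrl.snapshot("wrist");cv2.imwrite("pics/h2.png",im[:,:,::-1]);print(st["tool_pos"],st["clock"],st["joint_velocities"])
cv2.imwrite("pics/h2z.png",cv2.resize(im[150:290,220:340,::-1],None,fx=4,fy=4,interpolation=cv2.INTER_CUBIC))
C=cam("wrist",st)
g=cv2.cvtColor(im,cv2.COLOR_RGB2GRAY)[150:240,255:305]
print(proj(C,(.5152,-.3286,.055)))
for d in (0,):
  for p in [(279,205),(279,210),(279,215),(279,220)]: print(p,onz(C,*p,.055))
```

```text
[ 0.5159 -0.3285  0.2045] 17.7833 [-0.0025 -0.0061 -0.0078 -0.0004 -0.0021 -0.0017]
[279.1987 196.418 ]
(279, 205) [ 0.5127 -0.3377  0.055 ]
(279, 210) [ 0.5113 -0.3431  0.055 ]
(279, 215) [ 0.51   -0.3485  0.055 ]
(279, 220) [ 0.5086 -0.3539  0.055 ]
```

View pics/h2z.png

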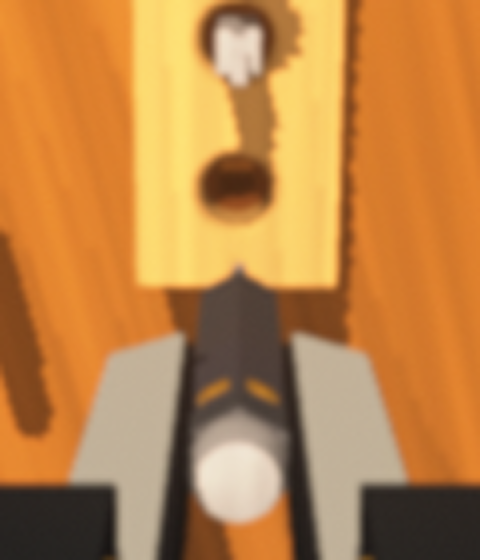

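The hole centre is at (279,197), within 1 mm of the punch axis. Descending in stages.

step_arm:
  steps: "-0.0003 0.0003 -0.03 0;0 0 -0.03 0;0 0 0 0;0 0 0 0;0 0 0 0"

```text
clock: 18.25
tool_pos: [0.5159, -0.3288, 0.1455]
orientation: [0.558, 0.433, -0.558, 0.435]
wrist_force: [0.4, 0.0, -0.9]
gripper_width: 0.0133
```

step_arm:
  steps: "0 0 -0.008 0;0 0 -0.008 0;0 0 -0.006 0;0 0 0 0;0 0 0 0"

```text
clock: 18.67
tool_pos: [0.5151, -0.3282, 0.1208]
orientation: [-0.558, -0.435, 0.558, -0.434]
wrist_force: [-0.5, -0.9, -0.8]
gripper_width: 0.013
```

step_arm:
  steps: "0 0 -0.005 0;0 0 -0.005 0;0 0 -0.005 0;0 0 0 0;0 0 0 0"

```text
clock: 19.08
tool_pos: [0.515, -0.3282, 0.1058]
orientation: [-0.558, -0.435, 0.558, -0.434]
wrist_force: [0.2, 0.2, -0.3]
gripper_width: 0.0132
```

step_arm:
  steps: "0 0 -0.005 0;0 0 -0.005 0;0 0 0 0;0 0 0 0"

```text
clock: 19.42
tool_pos: [0.515, -0.3282, 0.0957]
orientation: [-0.558, -0.435, 0.558, -0.434]
wrist_force: [-0.0, 0.2, -1.0]
gripper_width: 0.0136
```

step_arm:
  steps: "0 0 -0.005 0;0 0 -0.005 0;0 0 0 0;0 0 0 0"

```text
clock: 19.75
tool_pos: [0.515, -0.3282, 0.0857]
orientation: [-0.558, -0.435, 0.558, -0.434]
wrist_force: [0.3, -0.8, -1.7]
gripper_width: 0.0133
```

step_arm:
  steps: "0 0 -0.002 0;0 0 0 0;0 0 0 0"

```text
clock: 20.0
tool_pos: [0.5152, -0.3283, 0.0842]
orientation: [-0.558, -0.434, 0.558, -0.434]
wrist_force: [-0.6, -0.0, -0.7]
gripper_width: 0.0133
```

step_arm:
  steps: "0 0 -0.001 0;0 0 0 0;0 0 0 0"

```text
clock: 20.25
tool_pos: [0.5152, -0.3283, 0.0831]
orientation: [-0.558, -0.434, 0.558, -0.434]
wrist_force: [-0.7, 0.3, -0.4]
gripper_width: 0.0135
```

step_arm:
  steps: "0 0 -0.001 0;0 0 0 0;0 0 0 0"

```text
clock: 20.5
tool_pos: [0.5151, -0.3283, 0.0821]
orientation: [-0.558, -0.434, 0.558, -0.434]
wrist_force: [0.6, 0.3, -0.3]
gripper_width: 0.0133
```

step_arm:
  steps: "0 0 -0.0007 0;0 0 0 0;0 0 0 0"

```text
clock: 20.75
tool_pos: [0.5153, -0.3284, 0.0818]
orientation: [0.558, 0.434, -0.558, 0.435]
wrist_force: [-0.9, 0.3, 3.6]
gripper_width: 0.0134
```

step_arm:
  steps: "0 0 0 0;0 0 0 0"

```text
clock: 20.92
tool_pos: [0.5153, -0.3284, 0.0818]
orientation: [0.558, 0.434, -0.558, 0.435]
wrist_force: [-1.5, -0.5, 4.2]
gripper_width: 0.0136
```

It is seated at exactly the original grasp height, 0.0818, with 4–5 N on the ledge. Releasing.

step_arm:
  steps: "0 0 0 0;0 0 0 0;0 0 0 0;0 0 0 0;0 0 0 0"
  jaw: 0

```text
clock: 21.33
tool_pos: [0.5151, -0.3283, 0.0813]
orientation: [-0.558, -0.434, 0.558, -0.434]
wrist_force: [-0.4, 0.2, -0.8]
gripper_width: 0.0433
```

step_arm:
  steps: "0 0 0 0;0 0 0 0;0 0 0 0;0 0 0 0;0 0 0 0"

```text
clock: 21.75
tool_pos: [0.5152, -0.3283, 0.0815]
orientation: [-0.558, -0.434, 0.558, -0.434]
wrist_force: [-0.3, -0.3, 0.6]
gripper_width: 0.0469
```

step_arm:
  steps: "0 0 0.01 0;0 0 0.03 0;0 0 0.04 0;0 0 0.04 0;0 0 0.03 0"

```text
clock: 22.17
tool_pos: [0.5153, -0.3284, 0.2359]
orientation: [0.558, 0.433, -0.558, 0.435]
wrist_force: [0.8, -0.2, 0.8]
gripper_width: 0.0464
```

step_arm:
  steps: "-0.01 -0.03 0.02 0;-0.01 -0.03 0 0;0 0 0 0;0 0 0 0;0 0 0 0"

```text
clock: 22.58
tool_pos: [0.4952, -0.3878, 0.2515]
orientation: [0.558, 0.434, -0.558, 0.434]
wrist_force: [0.1, -0.7, 0.6]
gripper_width: 0.0467
```

Run:
```python
from h import *
st=ctrl.read_state();im=ctrl.snapshot("wrist");cv2.imwrite("pics/k1.png",im[:,:,::-1]);print(st["tool_pos"],st["clock"],st["gripper_width"])
C=cam("wrist",st);print(proj(C,(.515,-.3285,.112)))
s=ctrl.snapshot("scene")[:,:,::-1];cv2.imwrite("pics/k1s.png",s)
cv2.imwrite("pics/k1z.png",np.hstack([cv2.resize(x[135:210,140:240],None,fx=4,fy=4,interpolation=cv2.INTER_CUBIC) for x in (cv2.imread("pics/a_scene.png"),s)]))
```

```text
[ 0.4952 -0.3878  0.2515] 22.5833 0.0467465702744097
[284.8453 136.5404]
```

View pics/k1z.png

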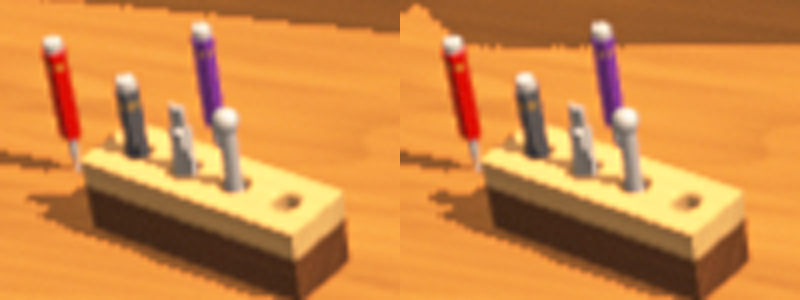

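View pics/k1.png

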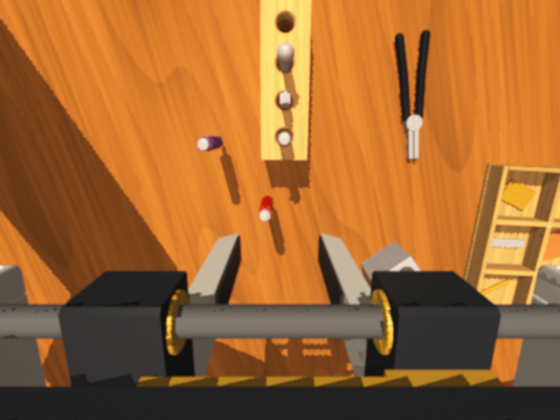

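View pics/k1s.png

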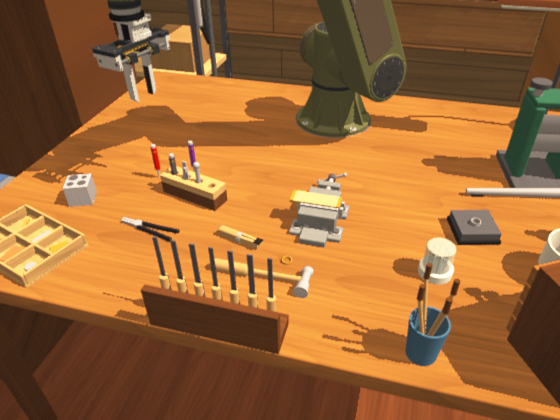

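The before and after crops are the same: the punch stands at full depth with its dome at wrist (285,138), the other tools and bystanders have not moved, and the gripper is clear. Handing in.

```bash
python3 -c "
from bench import ctrl
print(ctrl.job_done(), ctrl.read_state()['clock'])"
```

```text
the job is handed in; nothing more can be done
the job is handed in; nothing more can be done
```

The hole is marked in the groove and the punch is back in the rack, with the job handed in at about 22.7 s of the 72 s allowed. I did not see or hear the trip directly; I infer it from force and travel.

- **Finding the groove:** I took the dark hexagonal punch from the rack's end hole and set its tip down at about 4 N, near work_edge on the middle line. Feeling along +y in 1 mm steps, the force fell to zero at y ≈ 0.0586. I then moved about 1 mm on to the estimated middle.
- **Pressing:** The floor was felt 3 mm below the flat, as described for the groove. I pressed to about 15.5 N there. The nose went in 9.5 to 10.8 mm: force and arm position disagreed slightly, but both lie past the 8 mm trip and short of the 13 mm stop. On the flat the force never passed about 5 N. Sideways force stayed at or below about 3.6 N.
- **Putting it back:** I stood the punch in its own hole, which was free once I had taken it out. It met the ledge at the same height it was grasped at (TCP z 0.0818). I let go and backed off.
- **Last checks:** The rack and the tools in it look the same in the before and after pictures, and I saw nothing else moved. The gripper is clear. The only other disagreement was the first estimate of the punch's top, about 98 to 105 mm against the 110 mm or so expected; the grasp width, 13.5 mm on 14 mm flats, settled that.

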